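# File a mounted specimen plate through the case's slot

### The arm

A 6-joint arm with a two-finger parallel gripper is mounted at the origin on the work surface. World frame = base frame: x ahead of the robot, y to its left, z up, the work surface at z = 0. Lengths are in m, angles in rad, forces in N, time in s.
With the tool pointing down it reaches from about 0.3 to 0.825 m from the base axis. Payload 5.4 kg.
Tool frame: the origin (TCP) lies at the very end of the fingers, on their centre line; the grasp point (between the pads) lies 19 mm behind it; z points along the fingers, x is the direction in which the jaws open and shut, and the axes are right-handed (so a half turn about z gives the same grasp; the last joint's range is limited). The gripper opens to 92 mm and grips with 3 to 60 N. Pads are 20 mm wide; open, the fingers measure 128 mm over their backs; the gripper's body (75 mm by 189 mm) begins 69 mm behind the grasp point.
Start: joints at [-1.456, 0.158, 1.597, -0, 1.386, -0.21], TCP at [0.183, -0.545, 0.215] pointing down, gripper open.
Joint ranges: [-2.91, 2.91], [-0.94, 2.29], [0.18, 2.7], [-1.29, 4.43], [0.17, 2.64], [-3, 3]. Speed limits (rad/s): [2.57, 2.57, 3.14, 3.14, 3.14, 3.14].

### API

Orientations are given as a rotation vector (axis times angle).
In Python, from workcell import bot gives the robot as it stands. Calls block until the motion is done:
- bot.goto(position, orientation): joint-space move of the TCP to a pose.
- bot.line_to(position, rot=None, max_speed=0.15): straight line of the TCP; rot=None keeps the orientation; max_speed is the mean speed in m/s.
- bot.set_joints(angles): joint-space move.
- bot.set_gripper(opening, newtons=None): opening from 0.0 (shut) to 1.0 (fully open); newtons is the grip in N (None keeps the last); returns when the fingers have stopped.
- bot.hold(seconds).
- bot.inverse_kinematics(position, orientation): joint angles nearest the present ones, or None.
- bot.read_camera(name): name is "scene" or "side" or "wrist"; returns a dict with "pixels" (420x560x3 uint8, blue, green, red), "fx", "fy", "cx", "cy" (pixels), "k1" (the pictures are not rectified: a ray, as slopes to the right and down, at radius r is drawn at 1 + k1 r^2 times it, then the intrinsics apply), "R" (3x3) and "t" (3): a world point X has camera coordinates R X + t. Camera axes: x right, y down, z forward; pixel columns grow to the right and rows downward; lengths in m; the calibration is good to about 2 mm. A picture is of the moment at which its call begins. There is no depth.
A pose or a line that the arm cannot do raises bot.MotionError and nothing moves.
- bot.job_done(): hands the job in, once; it reports no verdict.
Readings, each from a call of its own:
- bot.current_clock(): time.
- bot.current_joints(): joint angles.
- bot.current_joint_vel(): joint speeds.
- bot.current_effort(): joint torques, N m.
- bot.current_ee_pos(): TCP position.
- bot.current_tool_rot(): TCP orientation.
- bot.current_contact_force(): force on the tool from outside, world axes, zero at the start.
- bot.current_ft_torque(): the same for the moment, N m.
- bot.current_opening(): opening from 0.0 (shut) to 1.0 (fully open).
Only numpy, scipy, OpenCV 4.12 (cv2) and the standard library are available. Lean on these libraries where they do the work, as an engineer would, in place of code of your own. Each camera call takes 0.05 s, during which the arm holds its last target.

### The job

Lift the narrower of the two white specimen plates out of the wooden rack, feel its lower edge into the slot on top of the metal filing case, and push it down through the slot until it bottoms with its top edge level with the mouth. The specimens are brittle: press gently, feel your way rather than force it, and leave the wider plate, the jar and the brush where they are.

Things in the scene. Friction and masses are not known exactly. Their poses are not given: they have to be found in the camera images.
- plate_c (a point): Centre of the narrow white plate with dark fragments set in its faces (the one to file): 8 thick x 60 wide x 90 mm tall, about 80 g, standing upright in the rack. Its x axis is its thickness, y its width, z up along its height. Lower edge 45 mm below this point, top edge 45 mm above; grip it by its upper 30 mm, across the 8 mm.
- wide_c (a point): Centre of the other, wider plate, which must stay: 8 x 80 x 90 mm, same look and axes, standing in the other place of the same rack, 72 mm away. It does not fit the slot.
- rack: Fixed plywood rack, 140 (x) x 100 (y) mm, base 12 mm thick (its top is what the plates stand on); origin at the centre of its underside. Plates stand at x = -36 and +36 mm, faces across x, either plate in either place, between guide blocks that reach 47 mm above the bench; groove 10 mm wide.
- case: Fixed grey metal filing case, 160 (x) x 110 (y) mm; origin at the centre of its underside, on the bench; x axis across the slot, pointing away from the robot, z up. On it is clamped an aluminium mouthpiece, flat top 115 mm above the bench, with one slot through it. Case and plate stand at most 35 N between them.
- case_top (a point): Centre of the case at the mouth's height (115 mm up), same axes. The slot, 10.5 (x) by 64 mm (y), is centred on y = 0, but its middle lies anywhere from x = -20 to +20 mm from this point, as the mouthpiece was last clamped; that is not measured: feel or see it. Flat landing before the slot (-x side) 53 mm long. Fingers do not fit in the slot.
- ears (a point): Nominal midpoint, 6 mm above the mouth, of two upright ears on the mouthpiece (shifted along x with the slot, so up to 20 mm off). Ears 12 mm high, at y = +-22 to 34 mm, their faces flush with the slot's +x edge: an upright plate slid over the landing towards +x bumps into them when it is over the slot, 1.25 mm past its middle.
- stop (a point): Inside the case, 89 mm below the mouth: firm stop of a friction lift. The plate's lower edge meets the lift 46 mm below the mouth (top edge then 44 mm proud); pressed with about 6 N the lift sinks, stays where it is left, and ends at this stop with the plate's top level with the mouth (1 mm proud). The slot's sides guide the plate to 32 mm below the mouth.
- jar_c (a point): Centre of a small amber jar, 44 mm across, 60 mm tall, a bystander; leave it.
- brush_c (a point): A point near the middle of a small brush, 150 mm long, lying on the bench, a bystander; leave it.

How it is judged:
On the way, in this order (a step that is already met when the one before it is completed fails the run):
1. the narrow plate is lifted clear of the rack (height (world z) of plate_c above 0.13 m), for 0.1 s.
2. the plate's lower edge is at least 20 mm down in the slot, upright, and its top still well proud (z of plate_c in the frame of case between 0.085 and 0.14 m and x of plate_c in the frame of case between -0.028 and 0.028 m and y of plate_c in the frame of case between -0.006 and 0.006 m and angle between plate_c's own z axis and vertical below 0.2 rad), for 0.1 s.
At the end, for the whole second after the job is handed in: The narrow plate stands upright (within 0.2 rad) and still (under 20 mm/s) in the case's slot, its centre 64 to 74.5 mm above the case's underside (top edge level with the mouth, at most 4.5 mm proud), within 28 mm (x) and 6 mm (y) of the case's middle (z of plate_c in the frame of case between 0.064 and 0.0745 m and x of plate_c in the frame of case between -0.028 and 0.028 m and y of plate_c in the frame of case between -0.006 and 0.006 m and angle between plate_c's own z axis and vertical below 0.2 rad and linear speed of plate below 0.02 m/s); the robot touches nothing.
It fails at once if the plate and the case press on each other with more than 35 N (contact force between plate and case above 35 N).
It fails at once if the wider plate is moved by more than 25 mm (distance of wide_c from where it was at the start of the episode above 0.025 m).
It fails at once if the jar is moved by more than 30 mm (distance of jar_c from where it was at the start of the episode above 0.03 m).
It fails at once if the brush is moved by more than 30 mm (distance of brush_c from where it was at the start of the episode above 0.03 m).
It also fails if it takes over 61 s, if anything falls off the work surface, if the arm or the gripper's body presses on something with over 40 N, if the wrist force passes 120 N, or if a joint passes its speed limit or range.

## Working session

There is one attempt and no reset: what is moved stays moved. The work goes in short steps, each a Python script; the robot and the scene stay as the last script left them, time stands still between calls to the robot, and variables do not carry over. Pictures are saved under pics/ and viewed, and the job is handed in when it is done.

```bash
ls; mkdir -p pics; python3 - <<'E'
from workcell import bot
import cv2,json,numpy as np,pickle
d={}
for n in ["scene","side","wrist"]:
    c=bot.read_camera(n); d[n]=c; cv2.imwrite(f"pics/{n}0.png",c["pixels"])
    print(n,c["fx"],c["cx"],c["cy"],c["k1"],np.round(-np.array(c["R"]).T@c["t"],3))
pickle.dump(d,open("c0.pkl","wb"))
print(bot.current_clock(),bot.current_tool_rot(),bot.current_contact_force())
E
```

```text
pics
scene 506.56469765952386 280.47740388404753 208.51639133608964 -0.1872227989117448 [1.104 0.28  0.756]
side 515.9456213621854 281.4832410470608 206.79793934580985 -0.02592965096435089 [0.378 0.59  0.805]
wrist 315.18357823626576 277.14915685692387 212.70619347615192 -0.03951737857316244 [ 0.248 -0.522  0.384]
0.15 [-2.55054344e+00  1.83236538e+00  1.52281314e-03] [ 0.65291249  0.04526889 -0.94640796]
```

View pics/scene0.png

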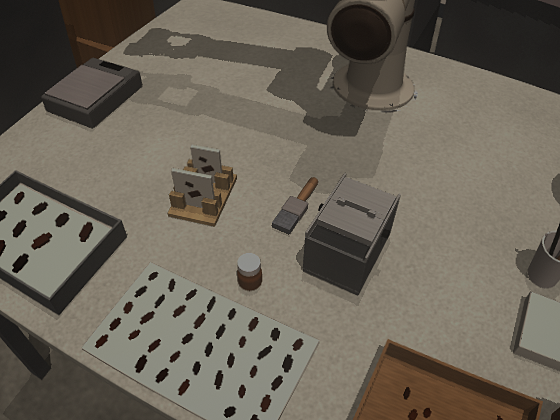

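View pics/side0.png

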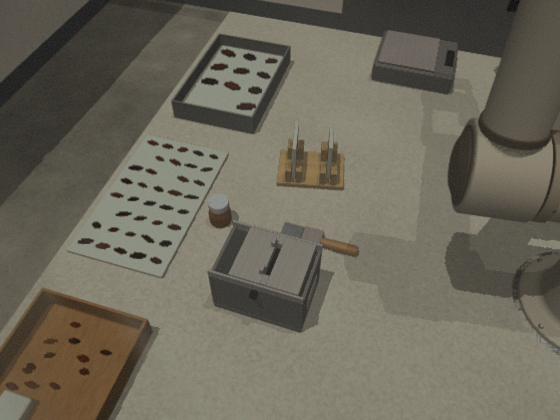

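View pics/wrist0.png

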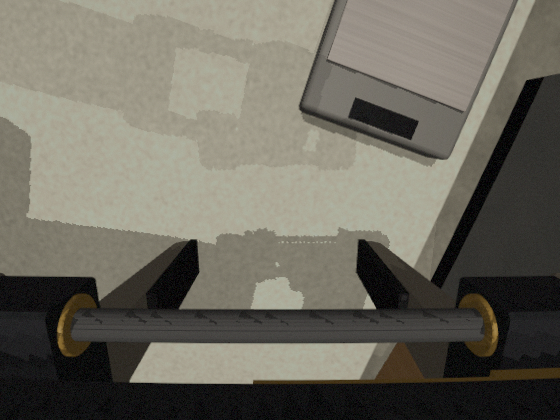

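The scene view shows the rack at about (203,185), case (350,230), jar (250,270) and brush (295,205). The side view shows the rack at (311,160) and the slot at about (270,260). I'll zoom in next.

```bash
python3 - <<'E'
import cv2,pickle,numpy as np
d=pickle.load(open("c0.pkl","rb"))
def crop(n,x,y,w,h,k,o): cv2.imwrite(o,cv2.resize(d[n]["pixels"][y:y+h,x:x+w],None,fx=k,fy=k,interpolation=cv2.INTER_CUBIC))
a=lambda n,x,y,w,h,k:cv2.resize(d[n]["pixels"][y:y+h,x:x+w],None,fx=k,fy=k,interpolation=cv2.INTER_CUBIC)
cv2.imwrite("pics/rk.png",np.hstack([a("scene",160,140,80,90,5),a("side",270,115,80,90,5)]))
cv2.imwrite("pics/cs.png",np.hstack([a("scene",295,165,110,130,3.5),a("side",205,215,120,130,3.5)]))
E
```

```text
(no output)
```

View pics/rk.png

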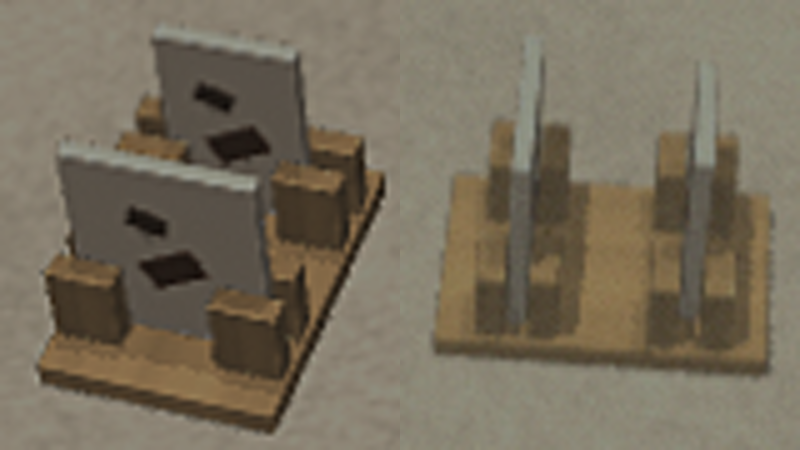

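View pics/cs.png

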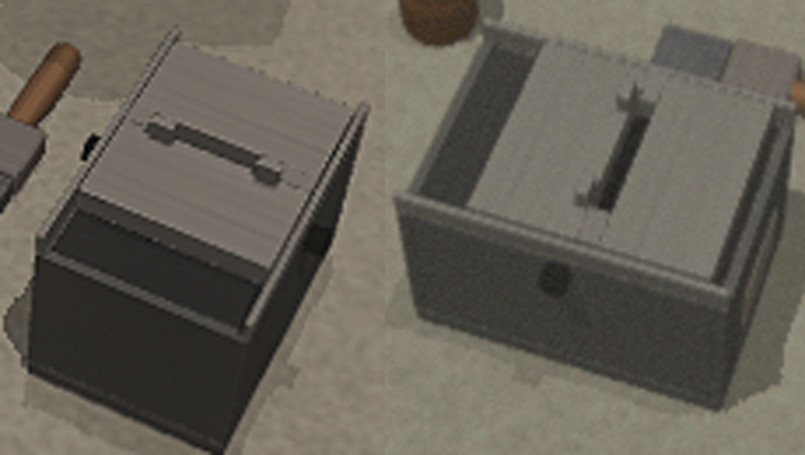

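```bash
cat > h.py <<'E'
import numpy as np,cv2
def rays(c,p):
    K=np.array([[c["fx"],0,c["cx"]],[0,c["fy"],c["cy"]],[0,0,1]])
    u=cv2.undistortPoints(np.array(p,float).reshape(-1,1,2),K,np.array([c["k1"],0,0,0.]))[:,0]
    R=np.array(c["R"]);t=np.array(c["t"])
    return -R.T@t,np.c_[u,np.ones(len(u))]@R
def plane(c,p,z):
    o,d=rays(c,p); return o+d*((z-o[2])/d[:,2])[:,None]
def proj(c,X):
    R=np.array(c["R"]);t=np.array(c["t"]);x=(R@np.atleast_2d(X).T).T+t
    K=np.array([[c["fx"],0,c["cx"]],[0,c["fy"],c["cy"]],[0,0,1]])
    return cv2.projectPoints(np.atleast_2d(X).astype(float),cv2.Rodrigues(R)[0],t,K,np.array([c["k1"],0,0,0.]))[0][:,0]
E
python3 - <<'E'
import pickle,numpy as np
from h import *
np.set_printoptions(suppress=True,precision=4)
d=pickle.load(open("c0.pkl","rb"))
f=lambda pts,x,y,k,ox=0:[[x+(a-ox)/k,y+b/k] for a,b in pts]
sr=lambda p:f(p,160,140,5); dr=lambda p:f(p,270,115,5,400)
sc=lambda p:f(p,295,165,3.5); dc=lambda p:f(p,205,215,3.5,385)
S,D=d["scene"],d["side"]
print("narrow top scene",plane(S,sr([(153,34),(300,57)]),.102)[:,:2])
print("narrow top side",plane(D,dr([(706,65),(706,166)]),.102)[:,:2])
print("wide top scene",plane(S,sr([(58,150),(259,183)]),.102)[:,:2])
print("wide top side",plane(D,dr([(533,40),(521,168)]),.102)[:,:2])
print("rack side",plane(D,dr([(457,175),(768,192),(768,362),(435,345)]),.012)[:,:2])
print("rack scene z12",plane(S,sr([(40,370),(272,420),(384,180)]),.012)[:,:2])
print("mouth scene",plane(S,sc([(178,42),(355,105),(268,268),(80,190)]),.115)[:,:2])
print("slot seams scene",plane(S,sc([(135,122),(300,185)]),.115)[:,:2])
print("mouth side",plane(D,dc([(540,38),(468,205),(772,95),(712,282)]),.115)[:,:2])
print("slot side",plane(D,dc([(640,118),(607,210)]),.115)[:,:2])
E
```

```text
narrow top scene [[ 0.5178 -0.2085]
 [ 0.503  -0.1499]]
narrow top side [[ 0.5132 -0.2055]
 [ 0.4991 -0.1474]]
wide top scene [[ 0.5888 -0.2036]
 [ 0.569  -0.1268]]
wide top side [[ 0.5849 -0.199 ]
 [ 0.5683 -0.1244]]
rack side [[ 0.6184 -0.2032]
 [ 0.4847 -0.2341]
 [ 0.4625 -0.1354]
 [ 0.5971 -0.103 ]]
rack scene z12 [[ 0.6236 -0.204 ]
 [ 0.6029 -0.1091]
 [ 0.4697 -0.1371]]
mouth scene [[0.4686 0.0962]
 [0.4684 0.1927]
 [0.587  0.1893]
 [0.5838 0.0923]]
slot seams scene [[0.5309 0.0984]
 [0.5319 0.1855]]
mouth side [[0.5845 0.0927]
 [0.5837 0.1922]
 [0.4688 0.0921]
 [0.4681 0.1975]]
slot side [[0.5242 0.1234]
 [0.5233 0.176 ]]
```

The estimates agree. Narrow plate: about (0.508, -0.178), yaw about 0.23, nearer the robot. Slot: x ≈ 0.527, y ≈ 0.1425, yaw about 0. Next is a wrist look at the rack.

```bash
cat >> h.py <<'E'
def down(a): return np.pi*np.array([np.cos(a/2),np.sin(a/2),0])
E
python3 - <<'E'
from workcell import bot
from h import *
import pickle
a=.232; yv=np.array([-np.sin(a),np.cos(a)])
p=np.array([.525,-.173])-yv*.085
bot.goto([*p,.19],down(a))
c=bot.read_camera("wrist"); pickle.dump(c,open("w1.pkl","wb")); cv2.imwrite("pics/w1.png",c["pixels"])
print(bot.current_clock(),bot.current_ee_pos(),bot.current_contact_force(),-c["R"].T@c["t"])
E
```

```text
1.8917 [ 0.54408404 -0.25682011  0.19010629] [0.35900932 0.05451032 0.51913705] [ 0.52821804 -0.18933667  0.36050243]
```

View pics/w1.png

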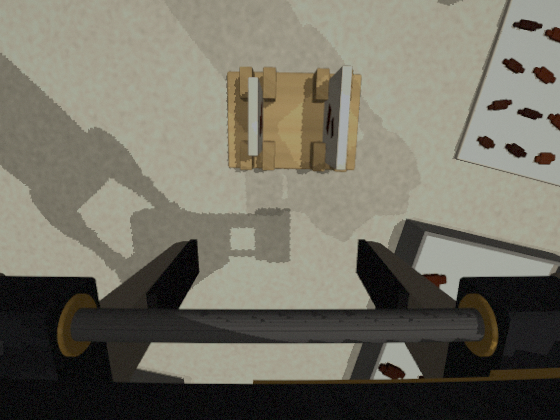

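The wrist view shows the rack at (295,120). The narrow plate's top edge is at x≈253, y 77–156, and the wide plate is on the right at x≈345.

```bash
python3 - <<'E'
from h import *
import pickle
np.set_printoptions(suppress=True,precision=4)
c=pickle.load(open("w1.pkl","rb"));im=c["pixels"]
cv2.imwrite("pics/w1z.png",cv2.resize(im[60:180,220:370],None,fx=5,fy=5,interpolation=cv2.INTER_CUBIC))
hsv=cv2.cvtColor(im,cv2.COLOR_BGR2HSV)
m=((hsv[...,1]<45)&(hsv[...,2]>140)).astype(np.uint8)
n,l,s,ce=cv2.connectedComponentsWithStats(m[60:180,220:370])
for i in range(1,n):
    if s[i,4]>100:
        ys,xs=np.where(l==i); r=cv2.minAreaRect(np.c_[xs+220,ys+60].astype(np.float32)); b=cv2.boxPoints(r)
        print(s[i],r); P=plane(c,b,.102)[:,:2]; print(P,P.mean(0))
E
```

```text
[   0    0  150  120 5608] ((294.5, 119.5), (119.0, 149.0), 90.0)
[[ 0.4734 -0.1461]
 [ 0.5838 -0.12  ]
 [ 0.6104 -0.2076]
 [ 0.4906 -0.2357]] [ 0.5396 -0.1773]
[ 28  17  10  78 713] ((252.5, 115.49998474121094), (8.999998092651367, 76.99998474121094), 0.0)
[[ 0.5089 -0.2106]
 [ 0.4967 -0.1533]
 [ 0.5035 -0.1517]
 [ 0.516  -0.2089]] [ 0.5063 -0.1811]
```

View pics/w1z.png

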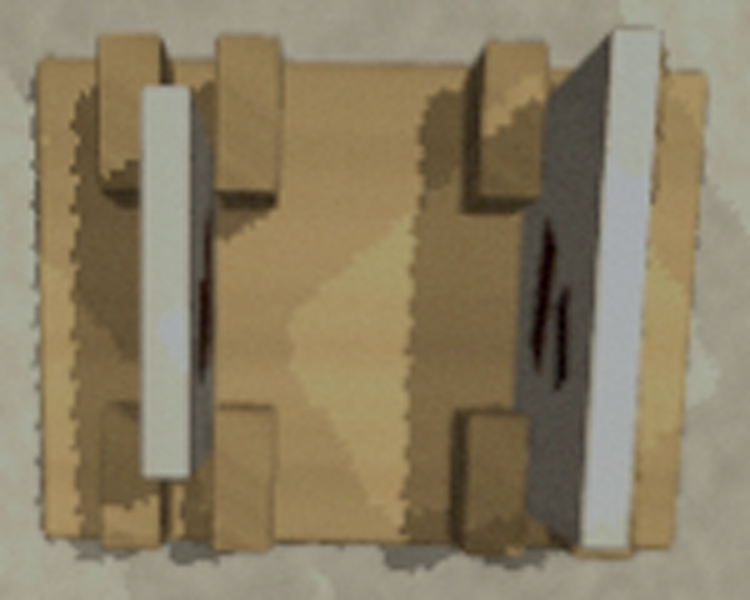

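```bash
python3 - <<'E'
from workcell import bot
from h import *
import pickle
np.set_printoptions(suppress=True,precision=4)
a=.222; g=[.507,-.1795]
bot.set_gripper(.45,15)
bot.goto([*g,.15],down(a))
bot.line_to([*g,.067],max_speed=.08)
print(bot.current_contact_force())
bot.set_gripper(0)
print("open",bot.current_opening()*92,bot.current_contact_force(),bot.current_ee_pos(),bot.current_clock())
bot.line_to([*g,.19],max_speed=.1)
print("open",bot.current_opening()*92,bot.current_contact_force(),bot.current_clock())
d={n:bot.read_camera(n) for n in ["scene","side","wrist"]}
pickle.dump(d,open("c2.pkl","wb"))
cv2.imwrite("pics/l2.png",np.hstack([cv2.resize(d["scene"]["pixels"][80:230,140:260],None,fx=3.3,fy=3.3,interpolation=cv2.INTER_CUBIC),cv2.resize(d["side"]["pixels"][50:200,270:390],None,fx=3.3,fy=3.3,interpolation=cv2.INTER_CUBIC)]))
cv2.imwrite("pics/w2.png",d["wrist"]["pixels"])
E
```

```text
[-0.0912 -0.6561 -0.0292]
open 7.993261142263331 [-0.8092 -0.2329  1.8437] [ 0.5069 -0.1795  0.0671] 5.0083
open 7.805761635143535 [ 0.1352  0.739  -1.4293] 6.3917
```

View pics/l2.png

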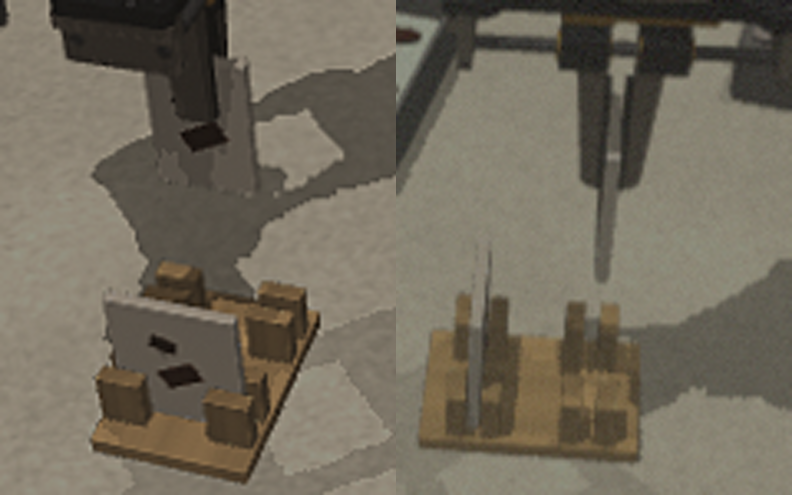

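View pics/w2.png

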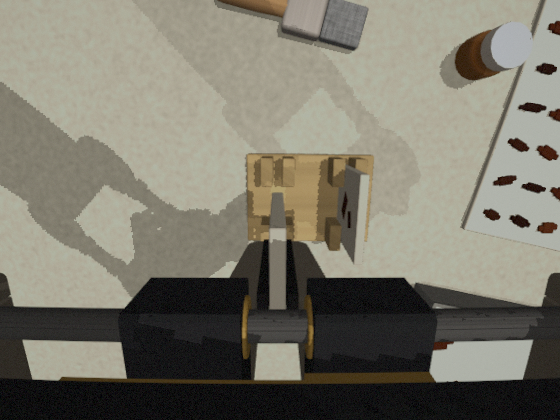

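Wrist and scene both show the plate held upright, with its lower edge at about z 0.135. The scene crop has the lower corners at about (160,186) and (257,195). I'll measure the grip offset along the plate's width, then look at the slot from the wrist.

```bash
python3 - <<'E'
from workcell import bot
from h import *
import pickle
np.set_printoptions(suppress=True,precision=4)
d=pickle.load(open("c2.pkl","rb"))
a=.222;g=np.array([.507,-.1795]);yv=np.array([-np.sin(a),np.cos(a)]);xv=np.array([np.cos(a),np.sin(a)])
def loc(P): return np.c_[(P[:,:2]-g)@xv,(P[:,:2]-g)@yv]
print("scene bottom (edges y)",loc(plane(d["scene"],[[140+160/3.3,80+186/3.3],[140+257/3.3,80+195/3.3]],.135)))
print("scene top right",loc(plane(d["scene"],[[140+247/3.3,80+60/3.3]],.225)))
print("wrist far ends bottom z.135, top z.225",loc(plane(d["wrist"],[[278,194]],.135)),loc(plane(d["wrist"],[[278,231]],.225)))
cv2.imwrite("pics/w2z.png",cv2.resize(d["wrist"]["pixels"][180:320,220:340],None,fx=4,fy=4,interpolation=cv2.INTER_CUBIC))
# go to view slot
bot.goto([.527,.04,.235],down(0))
c=bot.read_camera("wrist"); pickle.dump(c,open("w3.pkl","wb")); cv2.imwrite("pics/w3.png",c["pixels"])
print(bot.current_clock(),bot.current_ee_pos(),bot.current_opening()*92)
E
```

```text
scene bottom (edges y) [[ 0.0113 -0.0281]
 [ 0.005   0.029 ]]
scene top right [[-0.0009  0.0285]]
wrist far ends bottom z.135, top z.225 [[0.0001 0.0269]] [[-0.0001  0.0271]]
7.4917 [0.5269 0.0389 0.2345] 7.509641348188962
```

View pics/w2z.png

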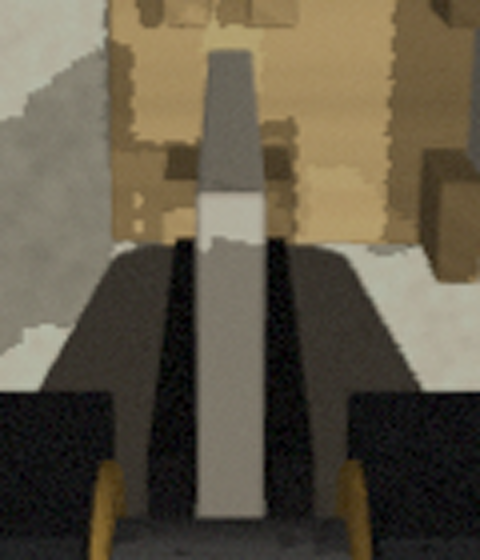

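View pics/w3.png

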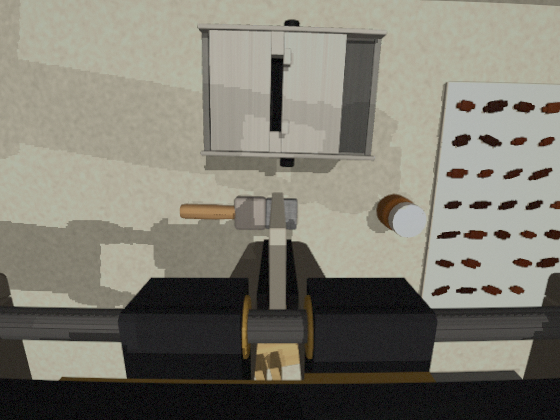

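```bash
python3 - <<'E'
from h import *
import pickle
np.set_printoptions(suppress=True,precision=4)
c=pickle.load(open("c2.pkl","rb"))["wrist"]
a=.222;g=np.array([.507,-.1795]);yv=np.array([-np.sin(a),np.cos(a)]);xv=np.array([np.cos(a),np.sin(a)])
P=plane(c,[[220+231/4,180+190/4],[220+231/4,180+518/4]],.225)[:,:2]; print("plate top ends",(P-g)@yv,(P-g)@xv)
P=plane(c,[[220+231/4,180+50/4]],.135)[:,:2]; print("bottom end",(P-g)@yv,(P-g)@xv)
c=pickle.load(open("w3.pkl","rb"));im=c["pixels"]
cv2.imwrite("pics/w3z.png",cv2.resize(im[15:175,195:395],None,fx=4,fy=4,interpolation=cv2.INTER_CUBIC))
gr=cv2.cvtColor(im,cv2.COLOR_BGR2GRAY); m=(gr[50:140,262:300]<50).astype(np.uint8)
n,l,s,_=cv2.connectedComponentsWithStats(m)
for i in range(1,n):
    if s[i,4]>100:
        x,y,w,h,A=s[i]; x0,x1=262+x-.5,262+x+w-.5;y0,y1=50+y-.5,50+y+h-.5;print(x0,x1,y0,y1,A)
        print(plane(c,[[x0,y0],[x1,y0],[x1,y1],[x0,y1]],.115)[:,:2])
E
```

```text
plate top ends [ 0.0287 -0.0123] [-0.0002 -0.0001]
bottom end [0.028] [-0.0001]
269.5 282.5 57.5 130.5 821
[[0.52   0.1715]
 [0.5311 0.1715]
 [0.5313 0.1109]
 [0.5197 0.1109]]
```

View pics/w3z.png

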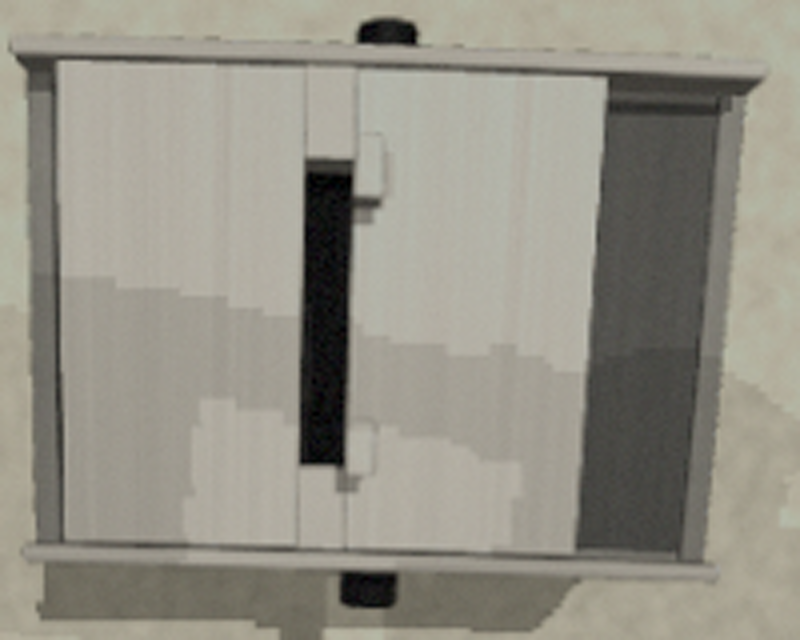

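The zoom shows the slot's corners at about (304,157), (354,157), (346,464) and (299,464), so it leans slightly.

```bash
python3 - <<'E'
from h import *
import pickle
np.set_printoptions(suppress=True,precision=4)
c=pickle.load(open("w3.pkl","rb"))
q=lambda pts:plane(c,[[195+x/4-.375,15+y/4-.375] for x,y in pts],.115)[:,:2]
P=q([(304.5,157),(354,157),(346.5,464),(299,464)]);print(P,P.mean(0))
print("mouth",q([(57,62),(607,78),(577,551),(63,542)]))
print("seams",q([(306,68),(358,68),(348,547),(299,547)]))
# camera image rotation check: world y axis at slot
X=np.array([[.5255,.11,.115],[.5255,.175,.115]]);print(proj(c,X))
E
```

```text
[[0.5211 0.1744]
 [0.5316 0.1744]
 [0.5302 0.1108]
 [0.5196 0.1108]] [0.5256 0.1426]
mouth [[0.4692 0.1933]
 [0.5848 0.1902]
 [0.5826 0.0917]
 [0.466  0.0938]]
seams [[0.5215 0.1919]
 [0.5324 0.1919]
 [0.5306 0.0925]
 [0.5195 0.0925]]
[[275.9833 131.5667]
 [275.9294  53.1449]]
```

Slot from the wrist: centre (0.5256, 0.1426), with a yaw of about -0.02 (the fixed cameras say about 0). I'll use -0.012 and bump the ears.

```bash
python3 - <<'E'
from workcell import bot
from h import *
np.set_printoptions(suppress=True,precision=4)
a=-.012;y=.1436
bot.goto([.514,y,.22],down(a))
bot.line_to([.514,y,.174],max_speed=.06)
bot.hold(.3)
f0=np.mean([bot.current_contact_force() for _ in range(5)],0);print(f0,bot.current_ee_pos(),bot.current_clock())
x=.514
while x<.534:
    x+=.0005; bot.line_to([x,y,.174],max_speed=.01)
    f=bot.current_contact_force()-f0; e=bot.current_ee_pos()
    if x>.522: print(round(x,4),e,f)
    if abs(f[0])>3 or np.linalg.norm(f)>6: break
print(bot.current_ft_torque(),bot.current_clock())
E
```

```text
[ 0.1354 -0.2483 -0.6176] [0.5142 0.1436 0.1743] 9.2083
0.5225 [0.5225 0.1436 0.174 ] [-0.6515 -0.3055 -0.4023]
0.523 [0.523  0.1436 0.174 ] [-0.2695 -0.1533 -1.0796]
0.5235 [0.5235 0.1436 0.174 ] [-0.371   0.2688  0.8661]
0.524 [0.524  0.1436 0.174 ] [ 0.2111  0.613  -0.5596]
0.5245 [0.5245 0.1436 0.174 ] [-0.8867  0.1451 -0.3644]
0.525 [0.525  0.1436 0.174 ] [-0.2029  0.0174  0.5893]
0.5255 [0.5255 0.1436 0.174 ] [0.2235 1.4969 0.081 ]
0.526 [0.526  0.1436 0.174 ] [-0.276   0.9181 -0.0488]
0.5265 [0.5265 0.1436 0.174 ] [-0.7962 -0.4812 -0.1646]
0.527 [0.5268 0.1436 0.1739] [-1.4729  0.7857 -0.6819]
0.5275 [0.527  0.1436 0.1739] [-2.9273  0.7729  1.1787]
0.528 [0.5274 0.1437 0.1738] [-5.4785  0.33    1.3952]
[ 0.0412  1.1157 -0.2227] 16.2083
```

Ear contact came at TCP x ≈ 0.5267, so the slot middle is 0.5255, which matches the wrist camera. Now I'll back off and feel my way down.

```bash
python3 - <<'E'
from workcell import bot
from h import *
np.set_printoptions(suppress=True,precision=3)
x,y=.5254,.1436
bot.line_to([x,y,.174],max_speed=.02); bot.hold(.2)
f0=np.mean([bot.current_contact_force() for _ in range(5)],0);print(f0)
z=.174
while z>.130:
    z-=.001 if z>.158 else .002
    bot.line_to([x,y,z],max_speed=.03)
    f=bot.current_contact_force()-f0; e=bot.current_ee_pos()
    print(round(z,4),e,f)
    if f[2]>4 or np.linalg.norm(f)>6: break
print(bot.current_ft_torque(),bot.current_opening()*92,bot.current_clock())
c=bot.read_camera("side"); cv2.imwrite("pics/s4.png",cv2.resize(c["pixels"][150:340,180:360],None,fx=3,fy=3))
E
```

```text
[-0.607  0.812 -1.152]
0.173 [0.525 0.144 0.173] [ 0.095 -1.615 -0.149]
0.172 [0.525 0.144 0.172] [ 1.806 -2.178  0.507]
0.171 [0.525 0.144 0.171] [ 0.847 -0.632  0.489]
0.17 [0.525 0.144 0.17 ] [ 0.627 -0.299 -0.143]
0.169 [0.525 0.144 0.169] [ 1.674 -0.76   0.101]
0.168 [0.525 0.144 0.168] [ 1.28  -1.348  0.921]
0.167 [0.525 0.144 0.167] [ 0.524 -0.923  0.261]
0.166 [0.525 0.144 0.166] [ 0.629 -1.346 -0.051]
0.165 [0.525 0.144 0.165] [-0.181 -0.574 -0.376]
0.164 [0.525 0.144 0.164] [ 0.217 -1.185 -0.028]
0.163 [0.525 0.144 0.163] [ 0.481 -0.478 -0.155]
0.162 [0.525 0.144 0.162] [ 1.328 -1.57  -0.755]
0.161 [0.525 0.144 0.161] [ 0.624 -1.37   0.625]
0.16 [0.525 0.144 0.16 ] [ 0.573 -0.732 -0.503]
0.159 [0.525 0.144 0.159] [ 0.632 -1.072  0.806]
0.158 [0.525 0.144 0.158] [-0.404 -1.155  0.282]
0.156 [0.525 0.144 0.156] [ 1.234 -1.311  0.569]
0.154 [0.525 0.144 0.154] [-0.089 -0.278  1.069]
0.152 [0.525 0.144 0.152] [-0.651 -2.123  0.377]
0.15 [0.525 0.144 0.15 ] [ 0.47  -0.564 -0.536]
0.148 [0.525 0.144 0.148] [ 1.076 -0.952 -0.159]
0.146 [0.525 0.144 0.146] [ 0.575 -0.246 -0.248]
0.144 [0.525 0.144 0.144] [ 0.709 -1.518  1.315]
0.142 [0.525 0.144 0.142] [-0.116 -0.367  0.064]
0.14 [0.525 0.144 0.14 ] [ 0.471 -1.304  0.089]
0.138 [0.525 0.144 0.138] [ 0.815 -1.113 -0.2  ]
0.136 [0.525 0.144 0.136] [ 0.163 -0.81   0.512]
0.134 [0.525 0.144 0.134] [ 0.973 -0.611 -0.119]
0.132 [0.525 0.144 0.132] [ 1.022 -0.114  0.297]
0.13 [0.525 0.144 0.13 ] [ 1.041 -1.171 -0.296]
[-0.037 -0.099  0.001] 7.8730082278219955 24.1917
```

View pics/s4.png

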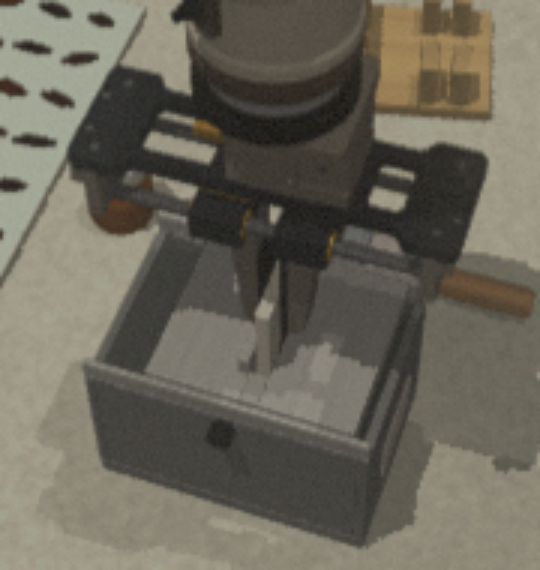

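The side view shows the plate in the slot between the ears, with no resistance. I'll go on to the lift, then release and push from the top with the fingers shut.

```bash
python3 - <<'E'
from workcell import bot
from h import *
np.set_printoptions(suppress=True,precision=3)
x,y=.5254,.1436
f0=np.mean([bot.current_contact_force() for _ in range(8)],0)
z=.130
while z>.1195:
    z-=.001; bot.line_to([x,y,z],max_speed=.03)
    f=bot.current_contact_force()-f0; print(round(z,4),f)
    if f[2]>14 or np.linalg.norm(f[:2])>7: break
bot.hold(.2)
bot.set_gripper(.25); print("rel",bot.current_contact_force(),bot.current_opening())
bot.line_to([x,y,.175],max_speed=.1)
bot.set_gripper(0,15); bot.hold(.2)
f0=np.mean([bot.current_contact_force() for _ in range(8)],0);print(f0,bot.current_clock())
z=.175
while z>.1515:
    z-=.002 if z>.158 else .001; bot.line_to([x,y,z],max_speed=.03)
    f=bot.current_contact_force()-f0
    if abs(f[2])>2.5: print("touch",z,f);break
print(bot.current_clock())
c=bot.read_camera("scene"); cv2.imwrite("pics/s5.png",cv2.resize(c["pixels"][100:300,260:430],None,fx=3,fy=3))
E
```

```text
0.129 [-1.241  0.727 -0.303]
0.128 [-0.571  0.896 -0.307]
0.127 [-0.279  0.316  0.265]
0.126 [-1.543 -0.88   0.352]
0.125 [-1.026  0.284  0.561]
0.124 [-0.345 -0.208  0.645]
0.123 [-1.968  0.018  5.315]
0.122 [-1.932 -0.03   5.413]
0.121 [-2.493 -0.627  5.654]
0.12 [-1.625 -0.279  4.678]
0.119 [-2.489  0.779  3.505]
rel [-0.318  0.319 -0.103] 0.2503971418905542
[ 0.033 -0.091 -0.525] 29.0
touch 0.15299999999999997 [ 0.551 -0.478  5.386]
32.25
```

View pics/s5.png

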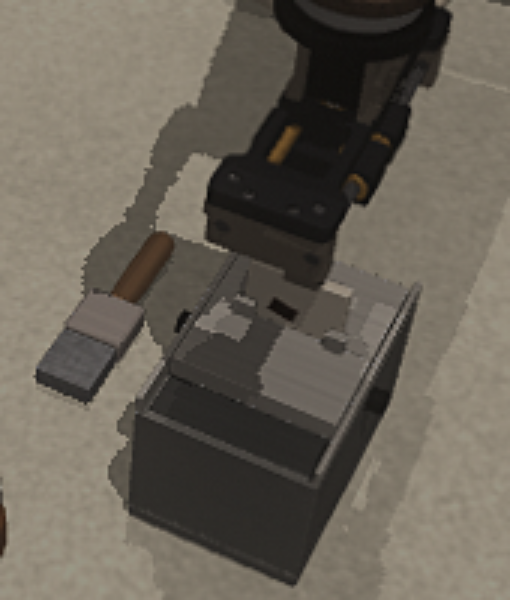

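```bash
python3 - <<'E'
from workcell import bot
from h import *
np.set_printoptions(suppress=True,precision=3)
x,y=.5254,.1436
z=.153; f0=np.array([0.03,-.09,-.5])
while z>.1164:
    z-=.002 if z>.1215 else .0005; bot.line_to([x,y,z],max_speed=.03)
    f=bot.current_contact_force()-f0; print(round(z,4),round(bot.current_ee_pos()[2],4),f)
    if f[2]>12 or np.linalg.norm(f[:2])>6: break
    if bot.current_clock()>52: break
print(bot.current_clock())
E
```

```text
0.151 0.1512 [-0.604  0.747  5.626]
0.149 0.1491 [ 0.804 -0.046  4.257]
0.147 0.1469 [0.471 0.353 4.646]
0.145 0.1449 [-0.041 -0.324  4.224]
0.143 0.1429 [-0.645  0.524  2.644]
0.141 0.1409 [0.782 0.321 3.95 ]
0.139 0.1389 [-0.485 -0.6    3.546]
0.137 0.1369 [ 0.368 -0.313  4.154]
0.135 0.1349 [0.352 0.792 3.897]
0.133 0.1329 [ 0.063 -0.306  3.675]
0.131 0.1309 [0.095 0.113 2.901]
0.129 0.1289 [-0.173  1.013  4.298]
0.127 0.1269 [0.467 0.463 3.502]
0.125 0.1249 [-0.769  0.22   3.739]
0.123 0.1229 [0.055 0.074 3.397]
0.121 0.1209 [-0.113  0.371  4.71 ]
0.1205 0.1205 [ 0.351 -0.089  4.366]
0.12 0.12 [0.275 0.441 4.981]
0.1195 0.1195 [0.131 0.327 5.162]
0.119 0.1189 [-0.326 -0.346  4.915]
0.1185 0.1184 [ 0.104 -0.283  4.379]
0.118 0.1179 [-0.987  0.131  4.471]
0.1175 0.1174 [0.225 0.232 4.436]
0.117 0.117 [ 0.534 -0.147  5.419]
0.1165 0.1164 [0.283 0.867 4.953]
0.116 0.1163 [-0.148 -0.075  6.469]
38.8
```

```bash
python3 - <<'E'
from workcell import bot
from h import *
np.set_printoptions(suppress=True,precision=4)
x,y=.5254,.1436
for z in (.1157,.1154,.1151):
    bot.line_to([x,y,z],max_speed=.03); f=bot.current_contact_force(); print(z,bot.current_ee_pos()[2],f)
    if f[2]>9: break
bot.line_to([x,y,.17],max_speed=.08)
bot.goto([.45,0.0,.25],down(0))
c=bot.read_camera("scene");s=bot.read_camera("side")
cv2.imwrite("pics/f6.png",np.hstack([cv2.resize(i["pixels"][b:b+130,a:a+120],None,fx=3.3,fy=3.3,interpolation=cv2.INTER_CUBIC) for i,a,b in((c,295,165),(s,205,215))]))
cv2.imwrite("pics/f6s.png",c["pixels"])
print(bot.current_clock(),bot.current_contact_force())
E
```

```text
0.1157 0.11628012104917423 [-0.0539 -0.1952  7.0059]
0.1154 0.11629840657153512 [-0.332  -0.1744  7.9935]
0.1151 0.11628071944183435 [-0.1144  0.8093  8.1381]
41.2333 [-0.4921  0.0427 -0.0245]
```

View pics/f6.png

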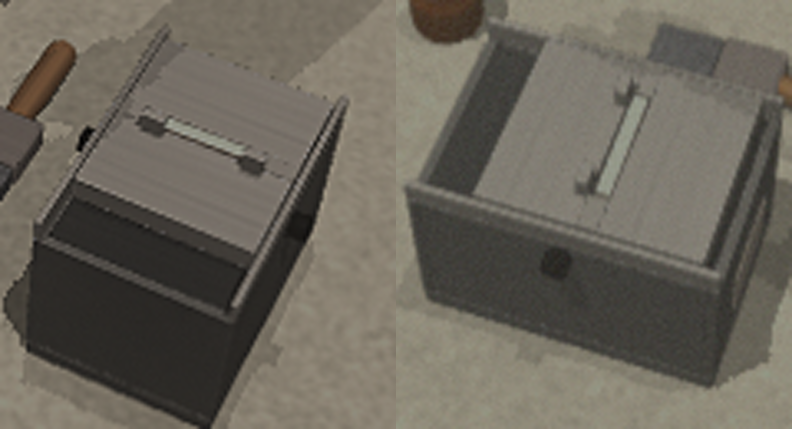

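View pics/f6s.png

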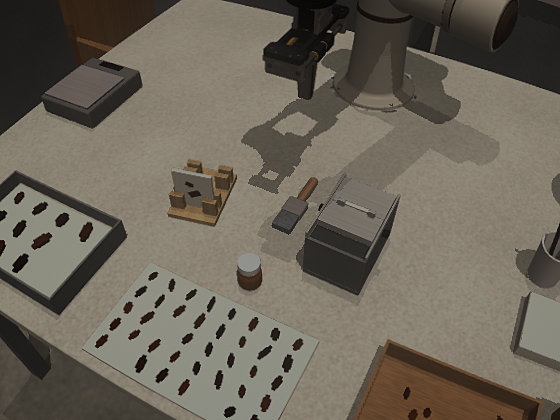

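Both views show the plate's top edge as a white strip level with the mouth, at scene (354,208). The wide plate (193,187), jar (250,270) and brush (295,205) look unmoved, and the arm is clear. I'm handing the job in.

```bash
python3 -c "
from workcell import bot
bot.job_done(); print(bot.current_clock())"
```

```text
the job is handed in; nothing more can be done
the job is handed in; nothing more can be done
```

The narrow plate is filed and the job is handed in; my last clock reading, just before, was 41.2 s of the 61 s allowed. It went down until it bottomed on the stop, with its top edge about 1 mm above the mouth.

- **How it went:** I lifted the plate from the robot-side place of the rack and slid it over the landing until it bumped the ears. I then backed off 1.3 mm and lowered it with no resistance. It met the lift, and I released it and pushed it home with the fingers shut.
- **Finding the slot:** The ear bump put the slot middle at x ≈ 0.5255 m; the wrist camera gave 0.5256 m.
- **Forces:** The highest wrist force I read was about 8–9 N, against the 35 N limit between plate and case. These were readings between steps, not continuous.
- **Bottoming:** The fingertip height stayed at 0.1163 m over the last three commanded steps while the force rose from about 7 to 8 N.
- **Last pictures:** They show the plate's top level with the mouth, the wide plate, jar and brush apparently unmoved (judged by eye), and the arm clear of everything.
- **Disagreements:** The cameras differed by about 2 mm on where the plate sat in the grip across its width, and by about 0.02 rad on the slot's angle. I used values in between, and the plate went in without catching.

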